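Open the glue carousel and hold the nozzle bottle at the front

TASK

Lift the clear dust cover of the glue carousel by the pull at its front until it stands straight up, and let go of it: its stiff hinge keeps it there, and much farther back it would bump into the bag sealer behind. Then turn the carousel by the bar grip in its middle until the bottle with the long pointed nozzle stands at the pointer in the middle of the front wall, and finish there still gripping the carousel, holding it still, so that I can take the bottle out. Leave the things round the box where they are.

Things in the scene. Friction and masses are not known exactly. Their poses are not given: they have to be found in the camera images.
- caddy: the carousel box: grey open-topped tub, 178 mm deep (x) by 172 mm wide (y), walls 4 mm thick and 55 mm high, fixed to the table. Origin at table height below the turntable's axis; its x axis points from the front wall (81 mm before the origin, on the robot's side) to the hinges at the rear wall (97 mm behind the origin); z up.
- cover (a joint): opening angle of the clear dust cover (box 182 mm deep, 176 wide, 46 high, about 0.3 kg, its top 101 mm above the table when shut) on the tub's rear rim: 0 = shut, 1.571 = straight up, stop at 2.1. Starts shut or a little ajar. Past 1.95 it bumps into the bag sealer. The hinge is stiff (0.7 N m of friction; 4 to 7 N at the pull lifts it) and stays at any angle.
- cover_hinge (a point): middle of the cover's hinge line, 103 mm behind the turntable's axis and 55 mm above the table; the line runs along the tub's y axis.
- cover_pull (a point): grasp point on the cover's pull: a black tongue 24 mm wide (along the tub's y), 12 mm thick, sticking out 36 mm forward from the middle of the cover's front wall. The point is 25 mm out from the wall, mid width and thickness. Cover shut: 211 mm in front of the hinge line, 12 mm above it (67 mm above the table); it travels on an arc about the hinge; cover upright: the tongue points up.
- carousel (a joint): angle of the turntable about its upright axis, anticlockwise from above positive, runs freely both ways on a bearing (about 0.012 N m of friction, no detents, no stop within several turns). 0 = nozzle bottle at the rear (hinge side), 3.142 or -3.142 = nozzle bottle at the middle of the front.
- carousel_grip (a point): centre of the bar grip on the turntable's axis: black bar 46 mm long, 14 mm thick, 28 mm high on a thin post, centre 78.5 mm above the table. The bar's length lies along this point's x axis, which points at the nozzle bottle; z up. The flat-lidded pots round it are 31 mm across, centred 52 mm from the axis, tops at most 56 mm above the table.
- glue_bottle (a point): tip of the nozzle of the glue bottle, the only one on the turntable with a long pointed nozzle (the five others are flat-lidded pots of the same glass and cap): body 31 mm across, centred 52 mm from the turntable's axis, fixed in its seat; tip 88 mm above the table.
- front_place (a point): the point 52 mm in front of the turntable's axis, at rim height, where the nozzle bottle's centre must come (in line with the pointer).
- front_mark (a point): tip of the pointer, an upright wedge-shaped rib in the middle of the tub's front wall, at rim height (55 mm).
- tape_roll_brown: bystander: roll of packing tape, 100 mm across, 48 mm high, lying flat to the left of the box; origin at the centre of its underside.
- phone: bystander: black phone, 138 x 69 x 8 mm, lying to the left of the box towards the robot; origin at the centre of its underside.
- screwdriver_red: bystander: small screwdriver, 158 mm long, lying to the right of the box; origin at its underside.

How it is judged:
By the outcome, as a careful person would: the job done as asked, in the order asked, and still so for the second after the job is handed in, while the arm keeps its last pose, push and grip.
It also fails if it takes over 67 s, if anything falls off the work surface, if the arm or the gripper's body presses on something with over 40 N, if the wrist force passes 120 N, or if a joint passes its speed limit or range.

ROBOT

A 6-joint arm with a two-finger parallel gripper is mounted at the origin on a cart in front of the work surface, level with it; the furniture and walls round the work are solid. World frame = base frame: x ahead of the robot, y to its left, z up, the work surface at z = 0. Lengths are in mm, angles in rad, forces in N, time in s.
With the tool pointing down it reaches from about 350 to 975 mm from the base axis. Payload 7.1 kg.
Tool frame: the origin (TCP) lies between the finger pads; the fingertips stand 19 mm ahead of it and the grasp point (between the pads) is the TCP (ctrl.tcp_to_tips is the distance from the TCP to the fingertips, in mm); z points along the fingers, y is the line along which they close (so a half turn about z gives the same grasp; the last joint's range is limited). The gripper opens to 88 mm and grips with 3 to 60 N. Pads are 20 mm wide; open, the fingers measure 115 mm over their backs; the gripper's body (75 mm by 178 mm) begins 61 mm behind the grasp point.
Start: joints at [-1.174, 0.423, 1.63, -0, 1.089, -0.019], TCP at [252.466, -571.722, 241.675] pointing down, gripper open.
Joint ranges: [-3, 3], [-0.9, 2.11], [0.09, 2.58], [-1.31, 4.45], [0.11, 2.69], [-2.54, 2.54]. Speed limits (rad/s): [2.39, 2.39, 3.01, 3.14, 3.14, 3.14].

INTERFACE

Orientations are given as a rotation vector (axis times angle).
In Python, from workcell import status, optics, ctrl gives the robot as it stands. The module is installed in compiled form; this text tells all that it offers.
- The arm moves only by the shell command python3 -m inch 'ROWS'. ROWS is JSON, a list that holds one entry, the list of rows, each a list of 7 numbers: the shift along the tool's x, y, z in mm, then the turn, a rotation vector about the tool's x, y, z in rad, then the opening in per cent of the stroke, from 0 (shut) to 100 (fully open). A call has 1 to 20 rows; each row is the pose to reach, as a shift and turn from the pose commanded when the call began, along the tool's axes at that moment; what a row does not reach only later rows make up. A row lasts 1/10 s, in which the tool goes at most 50 mm and 8.59 degrees, less where a joint would pass 70% of its speed; a pose out of reach is approached as far as the arm can. A call with a gripper value outside its range is refused whole. The fingers move at their own pace and stop on an object; the grip force is fixed at half the most. Time passes only in rows, so rows that repeat a pose let the fingers close. It gives the time, the measured TCP pose, the force, the opening and the grip force at its end, in the units of the state.
- status.get_obs(): the state, without advancing time (a new reading comes with each control period).
- optics.get_image(name): name is "side" or "top" or "wrist"; returns a dict with "frame" (420x560x3 uint8, red, green, blue), "fx", "fy", "cx", "cy" (pixels), "rvec" (rotation vector, rad) and "tvec" (3), from world to camera coordinates, as OpenCV has them; the wrist camera has in their place "hand_eye" (4x4, takes a point from camera to tool coordinates, whose origin is the TCP and whose axes are the flange's). Camera axes: x right, y down, z forward; pixel columns grow to the right and rows downward; lengths in mm; the calibration is good to about 2 mm. The wrist camera is an equidistant fisheye: a pixel r from the principal point sees the ray r / f radians off the axis. A picture is of the moment at which its call begins: read the wrist's pose just before it. There is no depth.
- ctrl.close_job(): hands the job in; it is judged then, once.
The state is a dict: "t": time; "qpos": joint angles; "qvel": joint speeds; "joint_torque": joint torques, N m; "ee_pos": TCP position; "orientation": TCP orientation; "ft_force": force on the tool from outside, world axes, zero at the start; "moment": the same for the moment, N m; "width": finger opening in mm; "grasp_force": force on a finger pad.
Only numpy, scipy, OpenCV 4.12 (cv2) and the standard library are available. Lean on these libraries where they do the work, as an engineer would, in place of code of your own. Each camera call takes 0.05 s, during which the arm holds its last target. There are 200 camera calls.

## Working session

There is one attempt and no reset: what is moved stays moved. The work goes in short steps, Python scripts to look and compute and a shell command to move; the robot and the scene stay as the last step left them, time stands still between calls to the robot, and variables do not carry over. Pictures are saved under pics/ and viewed, at most 13 in all, crops included, and the job is handed in when it is done.

```bash
mkdir -p pics; python3 - <<'E'
from workcell import status,optics,ctrl
import cv2,numpy as np
o=status.get_obs();print(o)
for n in("top","side"):
    d=optics.get_image(n);cv2.imwrite(f"pics/{n}0.png",d["frame"][...,::-1]);print(n,{k:v for k,v in d.items() if k!="frame"})
E
```

```text
{'t': 0.0, 'qpos': array([-1.17397032e+00,  4.23802576e-01,  1.63067081e+00,  2.64223801e-05,
        1.08862152e+00, -1.90332551e-02]), 'qvel': array([ 5.33363913e-04, -2.71718621e-04,  9.74240682e-05, -1.55808193e-03,
        8.80982631e-04, -7.46866775e-05]), 'joint_torque': array([-3.36805912e-03, -5.44632447e+01, -2.73669201e+01,  6.39476837e-02,
        2.25684489e-02, -1.02993488e-04]), 'ee_pos': array([ 252.29380721, -571.24418354,  240.93311618]), 'orientation': array([-3.07247993e+00, -6.48208968e-01,  4.06803193e-04]), 'ft_force': array([-0.46956689,  0.36142287, -0.08998235]), 'moment': array([ 0.01206687, -0.00306907, -0.0238446 ]), 'grasp_force': 0.0, 'width': 87.63508949732157}
top {'fx': 382.97480211965865, 'fy': 382.97480211965865, 'cx': 282.19816313966237, 'cy': 213.05116399021, 'rvec': array([ 2.15214504, -2.04793683,  0.23525165]), 'tvec': array([-16.31757687, 565.42617872, 810.83228032])}
side {'fx': 463.5334575008368, 'fy': 463.5334575008368, 'cx': 279.8253219633671, 'cy': 207.11529658179873, 'rvec': array([ 1.98547499, -0.18453212,  0.09837756]), 'tvec': array([-539.72054816,  124.13643842,  909.58985446])}
```

View pics/top0.png

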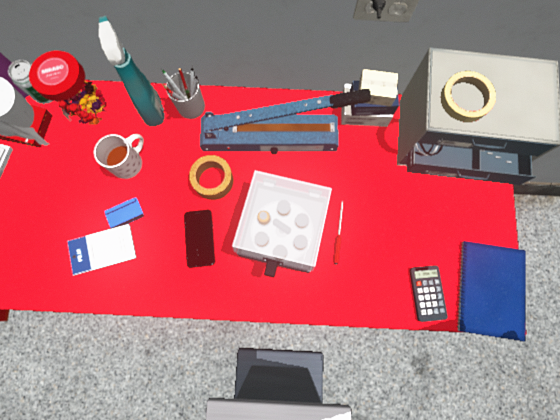

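View pics/side0.png

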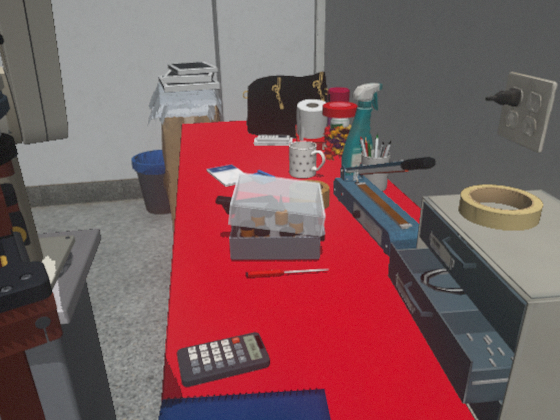

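The top view shows the box around (283,222) with the pull near (271,268). The side view shows the cover shut or a little ajar at about (277,205). I'll enlarge both.

```bash
python3 - <<'E'
import cv2,numpy as np
a=cv2.imread("pics/top0.png")[160:285,220:345]; b=cv2.imread("pics/side0.png")[165:270,205:340]
a=cv2.resize(a,(600,600),interpolation=3)  # 4.8x
b=cv2.resize(b,(771,600),interpolation=3) # 5.714x
cv2.imwrite("pics/topc.png",a);cv2.imwrite("pics/sidec.png",b)
E
```

```text
(no output)
```

View pics/topc.png

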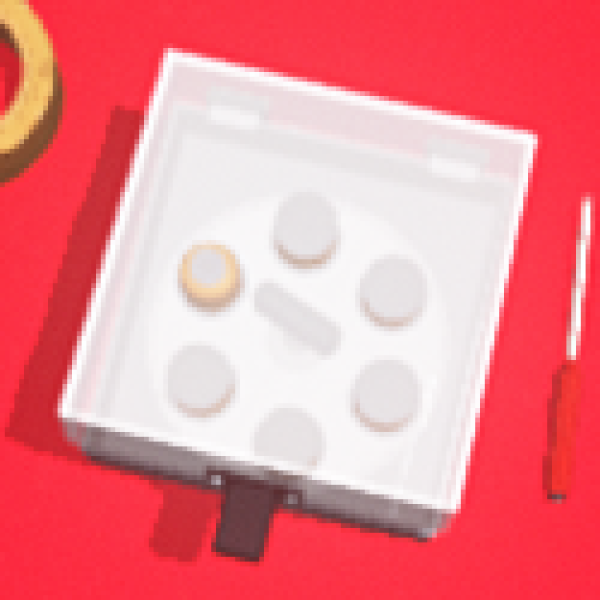

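View pics/sidec.png

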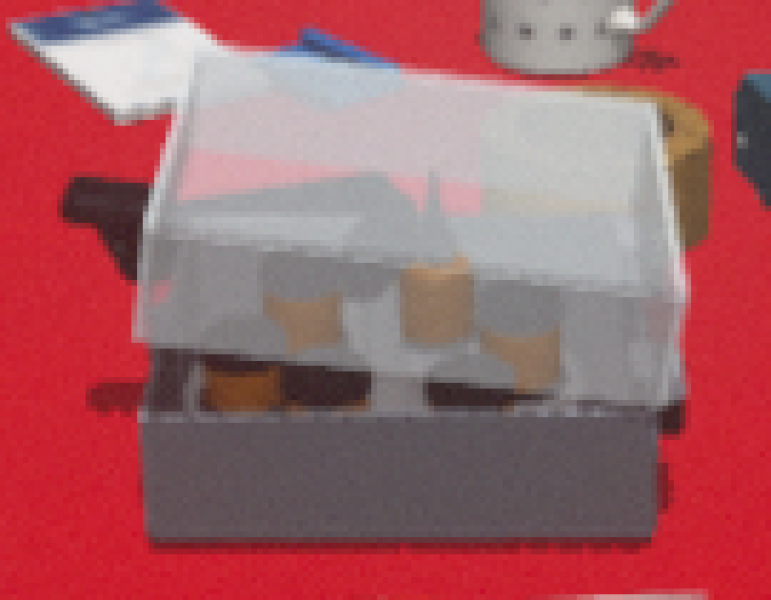

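The box is turned a little. The cover is ajar, raised at the front (side crop front bottom corner at (137,340) against rim (143,413)). The nozzle bottle appears to be the left one in the top crop, about (208,270), in line with the bar. I'll fit the pose from these corners.

```bash
cat > h.py <<'E'
import numpy as np,cv2
from scipy.spatial.transform import Rotation as R
from workcell import status,optics,ctrl
CAM={"top":dict(f=382.9748,c=(282.198,213.051),r=np.array([2.15214504,-2.04793683,0.23525165]),t=np.array([-16.31757687,565.42617872,810.83228032])),
"side":dict(f=463.53346,c=(279.8253,207.1153),r=np.array([1.98547499,-0.18453212,0.09837756]),t=np.array([-539.72054816,124.13643842,909.58985446]))}
def proj(n,P):
    k=CAM[n];K=np.array([[k['f'],0,k['c'][0]],[0,k['f'],k['c'][1]],[0,0,1.]])
    return cv2.projectPoints(np.atleast_2d(np.float64(P)),k['r'],k['t'],K,None)[0][:,0]
def caddy(p,P):
    P=np.atleast_2d(np.float64(P)); c,s=np.cos(p[2]),np.sin(p[2])
    return P@np.array([[c,-s,0],[s,c,0],[0,0,1]]).T+[p[0],p[1],0]
def cover(p,a,P): # P in shut cover hinge frame: x from hinge line, y, z above hinge
    P=np.atleast_2d(np.float64(P)); c,s=np.cos(a),np.sin(a)
    Q=np.stack([P[:,0]*c+P[:,2]*s,P[:,1],-P[:,0]*s+P[:,2]*c],1)+[103,0,55]
    return caddy(p,Q)
E
cat > fit.py <<'E'
from h import *
from scipy.optimize import least_squares
T=lambda u:((np.array(u)+.5)/4.8-.5)+[220,160]
S=lambda u:((np.array(u)+.5)/5.714-.5)+[205,165]
C={"top":[((-4,88,46),(167,52)),((-4,-88,46),(535,133)),((-186,-88,46),(452,512)),((-186,88,46),(63,415)),((-222,12,12),(215,552)),((-222,-12,12),(262,560))],
"side":[((-186,-88,46),(152,235)),((-4,-88,46),(685,295)),((-186,-88,0),(137,340)),((-4,-88,0),(683,405)),((-186,88,46),(190,48)),((-4,88,46),(658,100))]}
B=[((-81,-86,0),(148,542)),((97,-86,0),(655,540)),((-81,-86,55),(143,413)),((97,-86,55),(655,412))]
def res(q):
    p=q[:3];r=[]
    for n,f in(("top",T),("side",S)):
        r.append(proj(n,cover(p,q[3],[c[0] for c in C[n]]))-[f(c[1]) for c in C[n]])
    r.append(proj("side",caddy(p,[c[0] for c in B]))-[S(c[1]) for c in B])
    return np.concatenate(r).ravel()
s=least_squares(res,[560,0,0.2,.1],loss='soft_l1',x_scale=[100,100,1,1])
print(s.x);print(np.round(s.fun.reshape(-1,2),1))
p,a=s.x[:3],s.x[3]
print("pull",cover(p,a,(-211,0,12)))
iv=lambda P:np.round((proj("top",P)-[220,160]+.5)*4.8-.5)
for k in range(-180,180,30):
    t=np.radians(k);print(k,iv(caddy(p,(52*np.cos(t),52*np.sin(t),56)))[0],end=' ')
E
python3 fit.py
```

```text
[ 5.33919683e+02  1.25497841e+01 -1.83435825e-01  1.35315202e-01]
[[-0.6 -0.7]
 [-0.4 -0.2]
 [ 0.6 -0.7]
 [-1.1 -0.1]
 [-1.3 -0.2]
 [-0.1  0.8]
 [-1.3 -0.8]
 [ 1.1 -0.4]
 [-0.5  2.6]
 [-2.4  1.6]
 [ 0.4 -0.1]
 [-0.6  0.2]
 [ 0.3  2.7]
 [ 0.8  2.2]
 [-0.5  0.9]
 [ 1.4  0.2]]
pull [[431.21971668  31.60282137  95.35476294]]
-180 [270. 431.] -150 [327. 429.] -120 [376. 399.] -90 [402. 350.] -60 [400. 294.] -30 [370. 248.] 0 [320. 222.] 30 [265. 223.] 60 [217. 252.] 90 [190. 300.] 120 [190. 356.] 150 [220. 404.]
```

```bash
cat >> h.py <<'E'
p0=np.array([533.9,12.5,-0.1834])
def tool(yaw,pitch,flip=False): # z forward-down by pitch below horizontal; y = left (or right if flip)
    f=np.array([np.cos(yaw),np.sin(yaw),0]);l=np.array([-f[1],f[0],0])*(-1 if flip else 1)
    z=np.cos(pitch)*f-np.array([0,0,np.sin(pitch)])
    return np.stack([np.cross(l,z),l,z],1)
def rel(pos,Rm,base=None):
    o=status.get_obs() if base is None else base
    R0=R.from_rotvec(o["orientation"])
    return np.round(R0.inv().apply(np.array(pos)-o["ee_pos"]),1),np.round((R0.inv()*R.from_matrix(Rm)).as_rotvec(),3)
def show():
    o=status.get_obs();print({k:np.round(o[k],3) for k in("t","qpos","ee_pos","orientation","ft_force","width","grasp_force")})
E
python3 - <<'E'
from h import *
Rm=tool(p0[2],np.radians(72));g=cover(p0,.135,(-211,0,12))[0]
print(g,rel(g-80*Rm[:,2],Rm))
E
```

```text
[431.18685494  31.55167592  95.2893716 ] (array([ 386.8, -493.1,   70.3]), array([-0.399, -0.125, -2.516]))
```

```bash
python3 -m inch '[[[387,-493,70,-0.4,-0.125,-2.516,100],[387,-493,70,-0.4,-0.125,-2.516,100],[387,-493,70,-0.4,-0.125,-2.516,100],[387,-493,70,-0.4,-0.125,-2.516,100],[387,-493,70,-0.4,-0.125,-2.516,100],[387,-493,70,-0.4,-0.125,-2.516,100],[387,-493,70,-0.4,-0.125,-2.516,100],[387,-493,70,-0.4,-0.125,-2.516,100],[387,-493,70,-0.4,-0.125,-2.516,100],[387,-493,70,-0.4,-0.125,-2.516,100],[387,-493,70,-0.4,-0.125,-2.516,100],[387,-493,70,-0.4,-0.125,-2.516,100],[387,-493,70,-0.4,-0.125,-2.516,100],[387,-493,70,-0.4,-0.125,-2.516,100],[387,-493,70,-0.4,-0.125,-2.516,100],[387,-493,70,-0.4,-0.125,-2.516,100],[387,-493,70,-0.4,-0.125,-2.516,100],[387,-493,70,-0.4,-0.125,-2.516,100],[387,-493,70,-0.4,-0.125,-2.516,100],[387,-493,70,-0.4,-0.125,-2.516,100]]]'
python3 - <<'E'
from h import *
show();Rm=tool(p0[2],np.radians(72));g=cover(p0,.135,(-211,0,12))[0]
print(rel(g-80*Rm[:,2],Rm))
o=status.get_obs();d=optics.get_image("wrist");cv2.imwrite("pics/w1.png",d["frame"][...,::-1])
print({k:v for k,v in d.items() if k!="frame"})
E
```

```text
t: 2.1
ee_pos: [407.5, 35.6, 171.8]
orientation: [0.263, 2.815, -0.042]
ft_force: [0.2, -0.2, -0.4]
width: 87.8
grasp_force: 0.0
{'t': np.float64(2.1), 'qpos': array([ 0.126,  0.13 ,  2.319, -0.247,  0.402, -1.045]), 'ee_pos': array([407.55 ,  35.596, 171.751]), 'orientation': array([ 0.263,  2.815, -0.042]), 'ft_force': array([ 0.185, -0.219, -0.416]), 'width': np.float64(87.823), 'grasp_force': np.float64(0.0)}
(array([0.8, 0.3, 0.1]), array([-0.001,  0.002, -0.003]))
{'fx': 325.19226210127806, 'fy': 325.19226210127806, 'cx': 279.8094977609961, 'cy': 206.9582525855772, 'hand_eye': array([[-3.12858884e-04, -9.61038723e-01, -2.76413594e-01,
         7.45480287e+01],
       [ 9.99999861e-01, -4.18104897e-04,  3.21822650e-04,
        -1.42900163e+00],
       [-4.24853906e-04, -2.76413455e-01,  9.61038720e-01,
        -1.44098140e+02],
       [ 0.00000000e+00,  0.00000000e+00,  0.00000000e+00,
         1.00000000e+00]])}
```

View pics/w1.png

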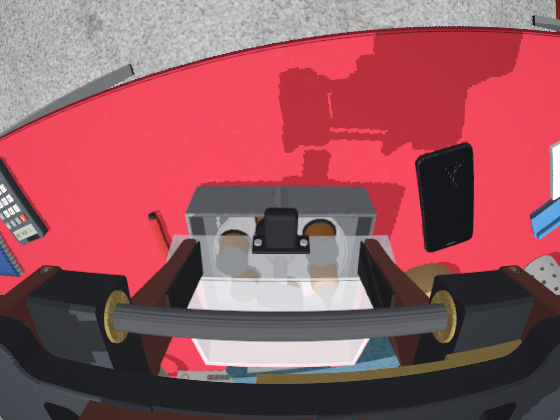

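The wrist view shows the tongue at x≈264–299, its end at y≈208, its wall plate at y≈243, centred between the fingers. I'll check that against the prediction.

```bash
cat >> h.py <<'E'
HE=np.array([[-3.12858884e-04,-9.61038723e-01,-2.76413594e-01,7.45480287e+01],[9.99999861e-01,-4.18104897e-04,3.21822650e-04,-1.42900163],[-4.24853906e-04,-2.76413455e-01,9.61038720e-01,-1.44098140e+02],[0,0,0,1]])
def wproj(o,P):
    T=R.from_rotvec(o["orientation"]).inv().apply(np.atleast_2d(P)-o["ee_pos"])
    C=(T-HE[:3,3])@HE[:3,:3]
    th=np.arctan2(np.hypot(C[:,0],C[:,1]),C[:,2]);ph=np.arctan2(C[:,1],C[:,0])
    return np.stack([279.81+325.19*th*np.cos(ph),206.96+325.19*th*np.sin(ph)],1)
E
python3 - <<'E'
from h import *
o=status.get_obs()
print(np.round(wproj(o,cover(p0,.135,[(-222,12,18),(-222,-12,18),(-222,12,6),(-222,-12,6),(-186,12,18),(-186,-12,18)]))))
print(np.round(wproj(o,caddy(p0,[(-81,86,55),(-81,-86,55),(-81,86,0),(-81,-86,0)]))))
a=cv2.imread("pics/w1.png")[170:300,180:380];cv2.imwrite("pics/w1c.png",cv2.resize(a,None,fx=4,fy=4,interpolation=3))
E
```

```text
[[300. 214.]
 [265. 214.]
 [299. 202.]
 [265. 202.]
 [298. 248.]
 [267. 248.]]
[[378. 213.]
 [186. 213.]
 [365. 182.]
 [198. 183.]]
```

View pics/w1c.png

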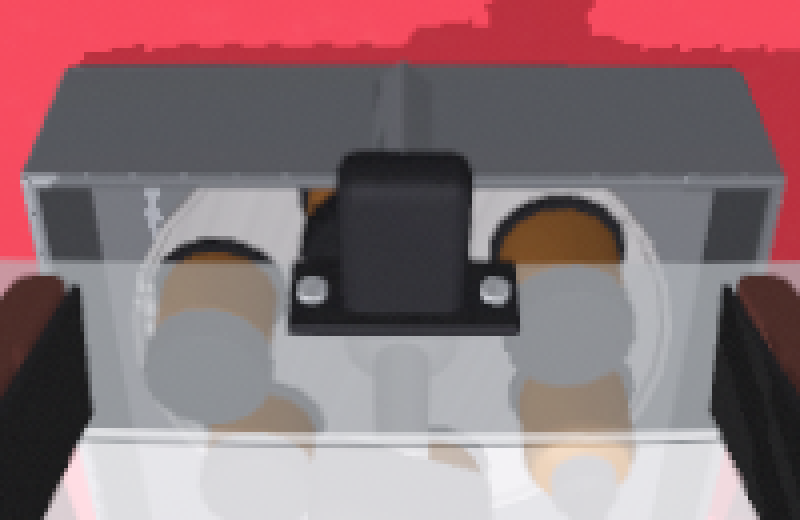

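The prediction matches to about 1 mm. I'll advance and grip.

```bash
python3 -m inch '[[[1,0,20,0,0,0,100],[1,0,40,0,0,0,100],[1,0,60,0,0,0,100],[1,0,72,0,0,0,100],[1,0,80,0,0,0,100],[1,0,80,0,0,0,100],[1,0,80,0,0,0,100],[1,0,80,0,0,0,10],[1,0,80,0,0,0,10],[1,0,80,0,0,0,10],[1,0,80,0,0,0,10],[1,0,80,0,0,0,10],[1,0,80,0,0,0,10],[1,0,80,0,0,0,10],[1,0,80,0,0,0,10],[1,0,80,0,0,0,10],[1,0,80,0,0,0,10]]]'
python3 - <<'E'
from h import *
show()
o=status.get_obs();R0=R.from_rotvec(o["orientation"]).as_matrix();G=o["ee_pos"]
# hinge-frame of tool
print(G-cover(p0,.135,(-211,0,12))[0])
h=caddy(p0,(103,0,55))[0];ax=R.from_euler('z',p0[2]).apply([0,1,0])
for d in np.arange(.08,.88,.08):
    Q=R.from_rotvec(ax*d);print(round(d,2),*rel(h+Q.apply(G-h),Q.as_matrix()@R0))
E
```

```text
t: 3.85
ee_pos: [431.0, 31.6, 95.3]
orientation: [0.258, 2.815, -0.041]
ft_force: [-0.6, 5.0, -0.3]
width: 23.9
grasp_force: 30.0
{'t': np.float64(3.85), 'qpos': array([ 0.105,  0.358,  2.319, -0.507,  0.183, -0.797]), 'ee_pos': array([430.961,  31.639,  95.323]), 'orientation': array([ 0.258,  2.815, -0.041]), 'ft_force': array([-0.588,  5.035, -0.31 ]), 'width': np.float64(23.895), 'grasp_force': np.float64(29.984)}
[-0.22608948  0.08684499  0.03319445]
0.08 [ -8.8  -0.  -14.4] [-0.    0.08  0.  ]
0.16 [-18.8  -0.  -28.1] [-0.    0.16  0.  ]
0.24 [-29.8  -0.  -41. ] [-0.    0.24  0.  ]
0.32 [-41.8  -0.  -52.9] [-0.    0.32  0.  ]
0.4 [-54.7  -0.  -63.9] [-0.   0.4  0. ]
0.48 [-68.4  -0.  -73.7] [-0.    0.48  0.  ]
0.56 [-82.9  -0.1 -82.5] [-0.    0.56  0.  ]
0.64 [-98.   -0.1 -90. ] [-0.    0.64  0.  ]
0.72 [-1.137e+02 -1.000e-01 -9.640e+01] [-0.001  0.72   0.   ]
0.8 [-1.299e+02 -1.000e-01 -1.014e+02] [-0.001  0.8    0.   ]
```

```bash
python3 -m inch '[[[-4,0,-7,0,0.04,0,10],[-8.8,0,-14.4,0,0.08,0,10],[-13.7,0,-21.3,0,0.12,0,10],[-18.8,0,-28.1,0,0.16,0,10],[-24.2,0,-34.6,0,0.2,0,10],[-29.8,0,-41,0,0.24,0,10],[-35.7,0,-47.1,0,0.28,0,10],[-41.8,0,-52.9,0,0.32,0,10],[-48.2,0,-58.5,0,0.36,0,10],[-54.7,0,-63.9,0,0.4,0,10],[-61.5,0,-69,0,0.44,0,10],[-68.4,0,-73.7,0,0.48,0,10],[-75.6,0,-78.2,0,0.52,0,10],[-82.9,0,-82.5,0,0.56,0,10],[-90.4,0,-86.4,0,0.6,0,10],[-98,0,-90,0,0.64,0,10],[-105.8,0,-93.3,0,0.68,0,10],[-113.7,0,-96.4,0,0.72,0,10],[-121.8,0,-99,0,0.76,0,10],[-129.9,0,-101.4,0,0.8,0,10]]]'
python3 - <<'E'
from h import *
show()
h=caddy(p0,(103,0,55))[0];o=status.get_obs();d=R.from_euler('z',-p0[2]).apply(o["ee_pos"]-h);print(d,"angle",np.arctan2(d[2],-d[0])+np.arctan2(12,211)-2*np.arctan2(12,211))
E
```

```text
t: 5.85
ee_pos: [520.7, 14.5, 231.3]
orientation: [-0.243, -2.644, -0.059]
ft_force: [-2.1, -0.9, -4.4]
width: 23.6
grasp_force: 30.0
{'t': np.float64(5.85), 'qpos': array([-0.033,  0.515,  1.592,  0.069,  1.518, -1.441]), 'ee_pos': array([520.656,  14.457, 231.345]), 'orientation': array([-0.243, -2.644, -0.059]), 'ft_force': array([-2.108, -0.94 , -4.376]), 'width': np.float64(23.589), 'grasp_force': np.float64(29.983)}
[-116.37850239   -0.49125423  176.3452465 ] angle 0.9306494539040607
```

```bash
python3 -m inch '[[[-129.9,0,-101.4,0,0,0,10]]]' >/dev/null 2>&1 & true; wait; echo
```

```text
(no output)
```

That last command was my mistake: it sent a stray one-row move while the gripper was still holding the pull. I'm checking the state before going on.

```bash
cat >> h.py <<'E'
def ang():
    h=caddy(p0,(103,0,55))[0];o=status.get_obs();d=R.from_euler('z',-p0[2]).apply(o["ee_pos"]-h)
    print("hinge-rel",d,"r",np.hypot(d[0],d[2]),"angle",np.arctan2(d[2],-d[0])-np.arctan2(12,211))
E
python3 - <<'E'
from h import *
show();ang();o=status.get_obs()
d=optics.get_image("side");cv2.imwrite("pics/s2.png",cv2.resize(d["frame"][60:280,150:430,::-1],None,fx=2.7,fy=2.7,interpolation=3))
E
```

```text
{'t': np.float64(5.95), 'qpos': array([-0.043,  0.569,  1.474,  0.066,  1.615, -1.446]), 'ee_pos': array([557.668,   7.321, 245.087]), 'orientation': array([-0.239, -2.612, -0.06 ]), 'ft_force': array([-49.151,   5.62 ,  83.208]), 'width': np.float64(23.635), 'grasp_force': np.float64(75.754)}
hinge-rel [-78.68576161  -0.75727228 190.08730887] r 205.72951677367797 angle 1.1215153419367883
```

View pics/s2.png

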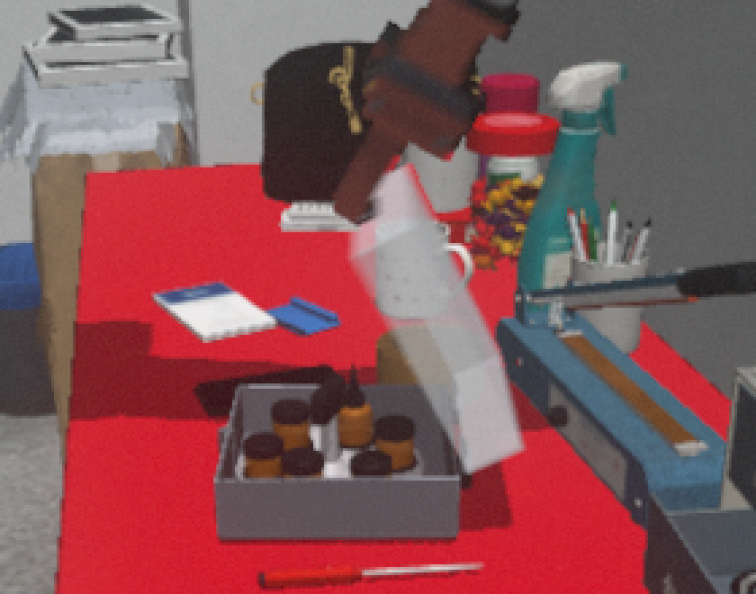

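It did no harm: the cover is still gripped and stands at about 1.1 rad, clear of the sealer, and the force (about 97 N) stayed below the limit. I'll open in place to relieve the force, then look at the numbers.

```bash
python3 -m inch '[[[0,0,0,0,0,0,60],[0,0,0,0,0,0,60],[0,0,0,0,0,0,60],[0,0,0,0,0,0,60],[0,0,0,0,0,0,60],[0,0,0,0,0,0,60]]]'
python3 - <<'E'
from h import *
show();ang();o=status.get_obs()
d=optics.get_image("side");f=d["frame"][...,::-1]
d=optics.get_image("wrist");g=d["frame"][...,::-1]
cv2.imwrite("pics/w3.png",np.hstack([cv2.resize(f[90:245,240:380],(380,420),interpolation=3),cv2.resize(g[120:330,175:385],(420,420),interpolation=3)]))
print(o["ee_pos"],o["orientation"])
E
```

```text
t: 6.6
ee_pos: [568.1, 6.6, 241.5]
orientation: [-0.243, -2.643, -0.06]
ft_force: [-5.2, 4.1, 7.0]
width: 52.7
grasp_force: 4.4
{'t': np.float64(6.6), 'qpos': array([-0.043,  0.572,  1.467,  0.066,  1.588, -1.446]), 'ee_pos': array([568.103,   6.627, 241.504]), 'orientation': array([-0.243, -2.643, -0.06 ]), 'ft_force': array([-5.225,  4.128,  7.011]), 'width': np.float64(52.683), 'grasp_force': np.float64(4.37)}
hinge-rel [-68.29908819   0.46292662 186.50394195] r 198.61642885053197 angle 1.1629457585769682
[568.10337906   6.62663279 241.50394195] [-0.2425784  -2.64295709 -0.060341  ]
```

View pics/w3.png

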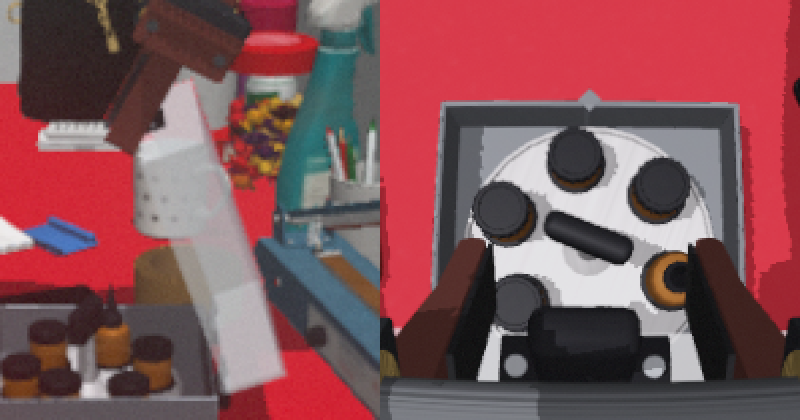

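```bash
python3 - <<'E'
from h import *
for a in(1.0,1.08,1.16,1.24):
    P=cover(p0,a,[(-186,-88,0),(-186,-88,46),(-4,-88,46),(-4,-88,0),(-186,88,46),(-186,88,0)])
    print(a,np.round((proj("side",P)-[240,90])*2.71).astype(int).tolist())
    o=status.get_obs();print("   wrist",np.round((wproj(o,cover(p0,a,[(-222,12,18),(-222,-12,18),(-222,12,6),(-222,-12,6),(-186,12,18),(-186,-12,18)]))-[175,120])*2).astype(int).tolist())
    print("   tip in tool", np.round(R.from_rotvec(o["orientation"]).inv().apply(cover(p0,a,[(-211,0,12),(-186,0,12),(-222,0,12)])-o["ee_pos"]),1).tolist())
E
```

```text
1.0 [[81, 192], [139, 156], [280, 363], [224, 395], [136, 90], [87, 122]]
   wrist [[263, 149], [164, 149], [260, 117], [166, 117], [255, 242], [170, 242]]
   tip in tool [[30.3, -0.4, 18.9], [8.5, -0.4, 31.1], [39.9, -0.4, 13.5]]
1.08 [[101, 181], [162, 149], [283, 367], [225, 395], [155, 84], [103, 112]]
   wrist [[267, 210], [160, 210], [264, 169], [163, 169], [258, 290], [169, 290]]
   tip in tool [[20.6, -0.4, 5.0], [-0.1, -0.5, 19.0], [29.8, -0.4, -1.1]]
1.16 [[121, 172], [185, 144], [285, 371], [225, 395], [174, 80], [120, 104]]
   wrist [[271, 282], [157, 283], [268, 234], [160, 234], [259, 342], [167, 342]]
   tip in tool [[9.9, -0.5, -8.0], [-9.7, -0.5, 7.5], [18.5, -0.5, -14.9]]
1.24 [[142, 164], [208, 141], [287, 375], [225, 395], [193, 77], [138, 97]]
   wrist [[273, 364], [155, 365], [271, 309], [157, 309], [260, 398], [166, 399]]
   tip in tool [[-1.8, -0.5, -20.2], [-20.1, -0.5, -3.1], [6.2, -0.5, -27.7]]
```

From the pictures the cover stands at about 1.23 rad, and the fingertips have slid about 19 mm too deep against its wall. I'll back off to the grasp point and swing the open fingers round it to pitch 75°.

```bash
python3 -m inch '[[[1,-1.5,-12,0,0,0,60],[2,-1.5,-21,0,0,0,60],[2,-1.5,-21,0,0,0,60],[2,-1.5,-21,0,-0.12,0,60],[2,-1.5,-21,0,-0.24,0,60],[2,-1.5,-21,0,-0.36,0,60],[2,-1.5,-21,0,-0.48,0,60],[2,-1.5,-21,0,-0.6,0,60],[2,-1.5,-21,0,-0.75,0,60],[2,-1.5,-21,0,-0.75,0,60],[2,-1.5,-21,0,-0.75,0,60]]]'
python3 - <<'E'
from h import *
show();ang();o=status.get_obs()
f=optics.get_image("side")["frame"][...,::-1]
g=optics.get_image("wrist")["frame"][...,::-1]
cv2.imwrite("pics/w4.png",np.hstack([cv2.resize(f[90:245,240:380],(380,420),interpolation=3),cv2.resize(g[120:330,175:385],(420,420),interpolation=3)]))
for a in(1.15,1.2,1.25,1.3):
    print(a,"wrist",np.round((wproj(o,cover(p0,a,[(-222,12,18),(-222,-12,18),(-222,12,6),(-222,-12,6),(-186,12,18),(-186,-12,18)]))-[175,120])*2+[380,0]).astype(int).tolist())
    print("   tip in tool", np.round(R.from_rotvec(o["orientation"]).inv().apply(cover(p0,a,[(-211,0,12),(-186,0,12),(-222,0,12)])-o["ee_pos"]),1).tolist())
E
```

```text
t: 7.8
ee_pos: [577.2, 2.8, 261.0]
orientation: [0.262, 2.868, -0.037]
ft_force: [-0.3, -0.9, 0.2]
width: 52.5
grasp_force: 0.0
{'t': np.float64(7.8), 'qpos': array([ 0.01 ,  0.232,  1.887, -0.074,  0.766, -1.332]), 'ee_pos': array([577.207,   2.79 , 260.976]), 'orientation': array([ 0.262,  2.868, -0.037]), 'ft_force': array([-0.25 , -0.857,  0.201]), 'width': np.float64(52.531), 'grasp_force': np.float64(0.0)}
hinge-rel [-58.64801098  -1.64946217 205.97550555] r 214.16231713066867 angle 1.2365933455151645
1.15 wrist [[655, 264], [550, 264], [656, 212], [550, 212], [643, 231], [558, 231]]
   tip in tool [[18.2, 1.7, 3.9], [14.3, 1.7, 28.6], [20.0, 1.7, -7.0]]
1.2 wrist [[654, 308], [551, 308], [655, 259], [551, 259], [642, 262], [558, 262]]
   tip in tool [[7.7, 1.7, 3.1], [5.0, 1.7, 27.9], [8.9, 1.7, -7.9]]
1.25 wrist [[652, 348], [552, 348], [654, 303], [551, 303], [641, 290], [559, 290]]
   tip in tool [[-2.9, 1.6, 2.8], [-4.3, 1.7, 27.8], [-2.2, 1.6, -8.2]]
1.3 wrist [[650, 384], [554, 384], [652, 343], [553, 344], [640, 317], [560, 317]]
   tip in tool [[-13.4, 1.6, 3.1], [-13.6, 1.7, 28.1], [-13.4, 1.6, -7.9]]
```

View pics/w4.png

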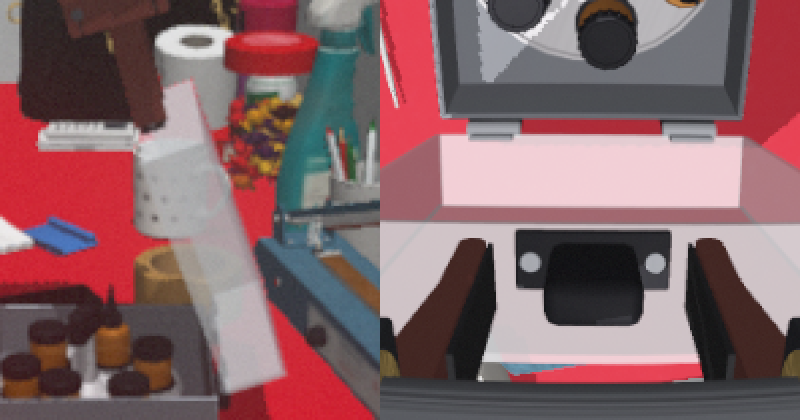

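The tongue sits between the open fingers and the cover is at about 1.22 rad. Gripping.

```bash
python3 -m inch '[[[2,0,3,0,0,0,60],[3,0,3,0,0,0,60],[3,0,3,0,0,0,10],[3,0,3,0,0,0,10],[3,0,3,0,0,0,10],[3,0,3,0,0,0,10],[3,0,3,0,0,0,10],[3,0,3,0,0,0,10],[3,0,3,0,0,0,10]]]'
python3 - <<'E'
from h import *
show();ang()
o=status.get_obs();R0=R.from_rotvec(o["orientation"]).as_matrix();G=o["ee_pos"]
h=caddy(p0,(103,0,55))[0];ax=R.from_euler('z',p0[2]).apply([0,1,0])
for d in (.1,.2,.3,.35,.4):
    Q=R.from_rotvec(ax*d);print(round(d,2),*rel(h+Q.apply(G-h),Q.as_matrix()@R0))
E
```

```text
t: 8.8
ee_pos: [575.5, 3.8, 256.8]
orientation: [0.263, 2.864, -0.035]
ft_force: [0.1, 3.9, -1.6]
width: 23.9
grasp_force: 30.0
{'t': np.float64(8.8), 'qpos': array([ 0.012,  0.234,  1.896, -0.074,  0.752, -1.329]), 'ee_pos': array([575.464,   3.835, 256.816]), 'orientation': array([ 0.263,  2.864, -0.035]), 'ft_force': array([ 0.074,  3.879, -1.612]), 'width': np.float64(23.86), 'grasp_force': np.float64(30.003)}
hinge-rel [-60.55276605  -0.939747   201.81564746] r 210.70404133233163 angle 1.222491998725205
0.1 [-21.1  -0.    0.5] [-0.   0.1  0. ]
0.2 [-42.   -0.    3.1] [-0.   0.2  0. ]
0.3 [-62.5  -0.    7.8] [-0.   0.3  0. ]
0.35 [-72.6  -0.   10.9] [-0.    0.35  0.  ]
0.4 [-82.4  -0.   14.5] [-0.   0.4  0. ]
```

```bash
python3 -m inch '[[[-10.6,0,0.1,0,0.05,0,10],[-21.1,0,0.5,0,0.1,0,10],[-31.6,0,1.6,0,0.15,0,10],[-42,0,3.1,0,0.2,0,10],[-52.3,0,5.2,0,0.25,0,10],[-62.5,0,7.8,0,0.3,0,10],[-67.5,0,9.3,0,0.325,0,10],[-72.6,0,10.9,0,0.35,0,10],[-72.6,0,10.9,0,0.35,0,10],[-72.6,0,10.9,0,0.35,0,10],[-72.6,0,10.9,0,0.35,0,10]]]'
python3 - <<'E'
from h import *
show();ang()
E
```

```text
t: 9.9
ee_pos: [646.9, -9.9, 264.9]
orientation: [-0.279, -3.046, -0.011]
ft_force: [3.7, 1.9, -4.9]
width: 23.9
grasp_force: 30.0
{'t': np.float64(9.9), 'qpos': array([-0.039,  0.469,  1.502,  0.012,  1.253, -1.431]), 'ee_pos': array([646.897,  -9.881, 264.903]), 'orientation': array([-0.279, -3.046, -0.011]), 'ft_force': array([ 3.7  ,  1.891, -4.884]), 'width': np.float64(23.924), 'grasp_force': np.float64(29.999)}
hinge-rel [ 12.18355405  -1.39787899 209.90276309] r 210.2560556598407 angle 1.5719642332396029
```

```bash
python3 -m inch '[[[-72.6,0,10.9,0,0.35,0,10]]]' --help 2>/dev/null | head -0; python3 -m inch '[[[0,0,0,0,0,0,80],[0,0,0,0,0,0,80],[0,0,0,0,0,0,80],[0,0,0,0,0,0,80],[0,0,0,0,0,0,80],[0,0,0,0,0,0,80],[0,0,-15,0,0,0,80],[0,0,-35,0,0,0,80],[0,0,-60,0,0,0,80],[0,0,-80,0,0,0,80],[0,0,-80,0,0,0,80]]]'
python3 - <<'E'
from h import *
show();ang();print(rel((533.9,12.5,300),tool(p0[2]-1.99,np.pi/2)))
E
```

```text
t: 11.0
ee_pos: [655.4, -11.4, 349.4]
orientation: [-0.28, -3.052, -0.011]
ft_force: [0.6, 0.3, 0.7]
width: 70.4
grasp_force: 0.0
{'t': np.float64(11.0), 'qpos': array([-0.04 ,  0.41 ,  1.398,  0.011,  1.41 , -1.43 ]), 'ee_pos': array([655.384, -11.399, 349.382]), 'orientation': array([-0.28 , -3.052, -0.011]), 'ft_force': array([0.591, 0.31 , 0.719]), 'width': np.float64(70.404), 'grasp_force': np.float64(0.0)}
hinge-rel [ 20.80523942  -1.34253666 294.38185186] r 295.1161342500298 angle 1.5845424958040373
(array([119.6,   1.4,  58.8]), array([-0.077, -0.05 ,  1.989]))
```

```bash
python3 -m inch '[[[40,0,0,0,0,0.13,60],[80,1,10,-0.01,-0.01,0.26,60],[120,1,40,-0.02,-0.01,0.4,60],[120,1,59,-0.03,-0.02,0.54,60],[120,1,59,-0.03,-0.02,0.68,60],[120,1,59,-0.04,-0.03,0.82,60],[120,1,59,-0.05,-0.03,0.96,60],[120,1,59,-0.05,-0.03,1.1,60],[120,1,59,-0.06,-0.04,1.24,60],[120,1,59,-0.06,-0.04,1.38,60],[120,1,59,-0.07,-0.05,1.52,60],[120,1,59,-0.07,-0.05,1.66,60],[120,1,59,-0.077,-0.05,1.8,60],[120,1,59,-0.077,-0.05,1.9,60],[120,1,59,-0.077,-0.05,1.989,60],[120,1,59,-0.077,-0.05,1.989,60],[120,1,59,-0.077,-0.05,1.989,60],[120,1,59,-0.077,-0.05,1.989,60]]]'
python3 - <<'E'
from h import *
show();o=status.get_obs()
f=optics.get_image("side")["frame"][...,::-1]
g=optics.get_image("wrist")["frame"][...,::-1]
cv2.imwrite("pics/w5.png",np.hstack([cv2.resize(f[90:265,235:365],(312,420),interpolation=3),cv2.resize(g[120:330,160:400],(480,420),interpolation=3)]))
for a in(1.5,1.571,1.64):
    P=cover(p0,a,[(-186,-88,0),(-186,-88,46),(-4,-88,46),(-4,-88,0),(-186,88,46),(-186,88,0)])
    print(a,np.round((proj("side",P)-[235,90])*2.4).astype(int).tolist())
np.save("pics/full.npy",g)
print(np.round((wproj(o,caddy(p0,[(0,0,92.5)]+[(52*np.cos(t),52*np.sin(t),56) for t in np.arange(6)*np.pi/3+1.15]+[(52*np.cos(1.15),52*np.sin(1.15),88)]+[(23*np.cos(1.15),23*np.sin(1.15),92.5),(-23*np.cos(1.15),-23*np.sin(1.15),92.5),(-81,0,55),(-81,86,55),(-81,-86,55)]))-[160,120])*2+[312,0]))
E
```

```text
t: 12.8
ee_pos: [531.1, 12.3, 296.1]
orientation: [-2.776, -1.463, 0.01]
ft_force: [-0.4, -0.2, 0.1]
width: 52.4
grasp_force: 0.0
{'t': np.float64(12.8), 'qpos': array([1.000e-03, 2.260e-01, 1.780e+00, 0.000e+00, 1.144e+00, 6.010e-01]), 'ee_pos': array([531.142,  12.252, 296.115]), 'orientation': array([-2.776, -1.463,  0.01 ]), 'ft_force': array([-0.417, -0.216,  0.104]), 'width': np.float64(52.427), 'grasp_force': np.float64(0.0)}
1.5 [[201, 132], [264, 127], [270, 345], [213, 349], [240, 70], [187, 74]]
1.571 [[219, 131], [281, 130], [270, 349], [213, 349], [255, 73], [202, 74]]
1.64 [[236, 131], [298, 135], [270, 352], [214, 349], [269, 77], [217, 74]]
[[560. 125.]
 [560.  25.]
 [484.  69.]
 [486. 154.]
 [559. 194.]
 [633. 154.]
 [636.  70.]
 [561.  29.]
 [560.  83.]
 [560. 165.]
 [440. 164.]
 [379.  39.]
 [499. 280.]]
```

View pics/w5.png

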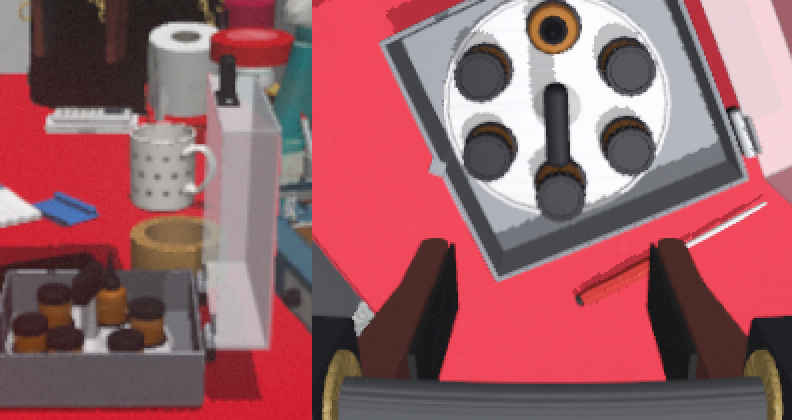

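The cover stands straight up at about 1.57 rad. The nozzle bottle is at panel (553,27), in line with the bar at (555,85)–(557,165), within about 1.5 mm and 0.02 rad of the prediction.

```bash
python3 - <<'E'
from h import *
Rm=tool(p0[2]-1.99+0.02,np.pi/2)
print(rel(np.array([533.9,12.5,82])-Rm[:,1],Rm))
E
```

```text
(array([  2.6,   2.4, 214.2]), array([-0.006,  0.004, -0.019]))
```

```bash
python3 -m inch '[[[2.6,2.4,40,0,0,-0.019,50],[2.6,2.4,80,-0.006,0.004,-0.019,50],[2.6,2.4,120,-0.006,0.004,-0.019,50],[2.6,2.4,155,-0.006,0.004,-0.019,50],[2.6,2.4,180,-0.006,0.004,-0.019,50],[2.6,2.4,200,-0.006,0.004,-0.019,50],[2.6,2.4,210,-0.006,0.004,-0.019,50],[2.6,2.4,214,-0.006,0.004,-0.019,50],[2.6,2.4,214,-0.006,0.004,-0.019,50],[2.6,2.4,214,-0.006,0.004,-0.019,50],[2.6,2.4,214,-0.006,0.004,-0.019,0],[2.6,2.4,214,-0.006,0.004,-0.019,0],[2.6,2.4,214,-0.006,0.004,-0.019,0],[2.6,2.4,214,-0.006,0.004,-0.019,0],[2.6,2.4,214,-0.006,0.004,-0.019,0],[2.6,2.4,214,-0.006,0.004,-0.019,0],[2.6,2.4,214,-0.006,0.004,-0.019,0],[2.6,2.4,214,-0.006,0.004,-0.019,0]]]'
python3 - <<'E'
from h import *
show();print(rel(status.get_obs()["ee_pos"],tool(p0[2],np.pi/2)))
E
```

```text
t: 14.7
ee_pos: [533.3, 13.1, 82.6]
orientation: [2.766, 1.489, 0.0]
ft_force: [-2.4, 0.2, 4.6]
width: 13.7
grasp_force: 30.0
{'t': np.float64(14.7), 'qpos': array([0.002, 0.533, 1.923, 0.   , 0.686, 0.585]), 'ee_pos': array([533.278,  13.077,  82.554]), 'orientation': array([2.766, 1.489, 0.   ]), 'ft_force': array([-2.432,  0.169,  4.574]), 'width': np.float64(13.712), 'grasp_force': np.float64(29.972)}
(array([0., 0., 0.]), array([ 0.   ,  0.   , -1.971]))
```

Bar gripped (13.7 mm). Next I turn it anticlockwise by 1.97 rad.

```bash
python3 -m inch '[[[0,0,0,0,0,-0.06,0],[0,0,0,0,0,-0.18,0],[0,0,0,0,0,-0.3,0],[0,0,0,0,0,-0.42,0],[0,0,0,0,0,-0.54,0],[0,0,0,0,0,-0.66,0],[0,0,0,0,0,-0.78,0],[0,0,0,0,0,-0.9,0],[0,0,0,0,0,-1.02,0],[0,0,0,0,0,-1.14,0],[0,0,0,0,0,-1.26,0],[0,0,0,0,0,-1.38,0],[0,0,0,0,0,-1.5,0],[0,0,0,0,0,-1.62,0],[0,0,0,0,0,-1.74,0],[0,0,0,0,0,-1.84,0],[0,0,0,0,0,-1.91,0],[0,0,0,0,0,-1.95,0],[0,0,0,0,0,-1.97,0],[0,0,0,0,0,-1.97,0]]]'
python3 - <<'E'
from h import *
show();o=status.get_obs()
f=optics.get_image("side")["frame"][...,::-1]
g=optics.get_image("wrist")["frame"][...,::-1]
cv2.imwrite("pics/w6.png",np.hstack([cv2.resize(f[90:265,235:365],(312,420),interpolation=3),cv2.resize(g[100:310,160:400],(480,420),interpolation=3)]))
print(np.round((wproj(o,caddy(p0,[(-52,0,88),(-52,0,56),(-81,0,55),(-81,86,55),(-81,-86,55)]))-[160,100])*2+[312,0]))
E
```

```text
t: 16.7
ee_pos: [531.6, 12.4, 82.5]
orientation: [-0.287, -3.125, 0.002]
ft_force: [-7.9, -5.0, 11.8]
width: 14.0
grasp_force: 30.0
{'t': np.float64(16.7), 'qpos': array([ 1.000e-03,  5.320e-01,  1.924e+00, -1.000e-03,  6.880e-01,
       -1.385e+00]), 'ee_pos': array([531.587,  12.402,  82.513]), 'orientation': array([-2.870e-01, -3.125e+00,  2.000e-03]), 'ft_force': array([-7.878, -5.011, 11.819]), 'width': np.float64(13.969), 'grasp_force': np.float64(29.986)}
[[560. 147.]
 [559. 126.]
 [559.  16.]
 [864.  31.]
 [251.  30.]]
```

View pics/w6.png

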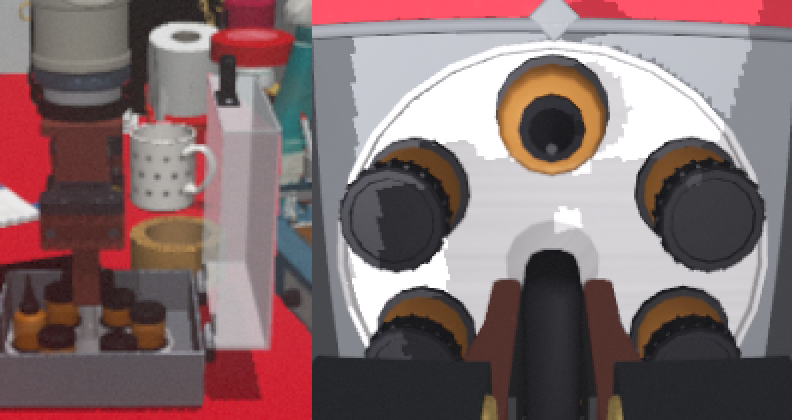

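The nozzle tip (551,148) is in line with the pointer (554,15), to within about 1 mm. The cover is still upright and the bar still gripped. I'll hold briefly, then hand in.

```bash
python3 -m inch '[[[0,0,0,0,0,0,0],[0,0,0,0,0,0,0],[0,0,0,0,0,0,0],[0,0,0,0,0,0,0],[0,0,0,0,0,0,0]]]'
python3 -c "
from workcell import ctrl;print(ctrl.close_job())"
```

```text
t: 17.3
ee_pos: [531.6, 12.4, 82.5]
orientation: [-0.288, -3.125, 0.002]
ft_force: [-7.8, -4.9, 11.7]
width: 13.8
grasp_force: 30.0
the job is handed in; nothing more can be done
None
```

The job is handed in: the cover stands straight up and released, and the nozzle bottle is at the front pointer (within about 1 mm) with the carousel still gripped; one mistaken move during the lift jerked the cover, peaking near 97 N at the wrist (limit 120 N), with no visible harm.

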